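Rock the ball diverter and feed the other tray

ROBOT

A 6-joint arm with a two-finger parallel gripper is mounted at the origin on the work surface. World frame = base frame: x ahead of the robot, y to its left, z up, the work surface at z = 0. Lengths are in m, angles in degrees, forces in N, time in s.
With the tool pointing down it reaches from about 0.375 to 0.75 m from the base axis. Payload 9 kg.
Tool frame: the origin (TCP) lies where the fingers leave the gripper's body, on its centre line; the fingertips stand 73 mm ahead of it and the grasp point (between the pads) lies 54 mm ahead of it (robot.tip_reach is the distance from the TCP to the fingertips, in m); z points along the fingers, y is the direction in which the jaws open and shut (so a half turn about z gives the same grasp; the last joint's range is limited). The gripper opens to 85 mm and grips with 20 to 120 N. Pads are 22 mm wide; open, the fingers measure 114 mm over their backs; the gripper's body (76 mm by 85 mm) begins 54 mm behind the grasp point. The pads swing forward as they close: fully open they stand 13 mm farther back than shut.
Start: joints at [51.01, 5.964, 5.575, 89.605, 0, 77.527], TCP at [0.268, 0.537, 0.304] pointing down, gripper open.
Joint ranges: [-171.21, 171.21], [-48.23, 106.86], [-62.78, 66.21], [-105.2, 120.99], [-86.42, 89.51], [-180, 180]. Speed limits (degrees/s): [127.2, 127.2, 147.25, 180, 180, 180].

INTERFACE

Orientations are given as [roll, pitch, yaw] about the fixed x, y, z axes, in that order (R = Rz(yaw) Ry(pitch) Rx(roll)).
In Python, from plant import robot gives the robot as it stands. Calls block until the motion is done:
- robot.move_pose(position, orientation): joint-space move of the TCP to a pose.
- robot.line_to(position, vel=0.15, rotation=None, guard=None): straight line of the TCP; rotation=None keeps the orientation; vel is the mean speed in m/s. With guard (N) it stops when the force on the tool has changed by that much, and returns True; else False.
- robot.goto_joints(angles): joint-space move.
- robot.set_gripper(opening): finger opening in m; the grip force is fixed at half the most; returns when the fingers have stopped.
- robot.pause(seconds).
- robot.ik(position, orientation): joint angles nearest the present ones, or None.
- robot.observe(): the state.
- robot.grab_frame(name): name is "scene" or "top" or "wrist"; returns the picture (400x640x3 uint8, blue, green, red); there is no depth.
- robot.get_calibration(name): a dict with "vertical_fov" (degrees; the focal length in pixels is half the picture's height over the tangent of half this angle, whatever the lens; pixels are square), "cx", "cy" (the principal point, pixels), "rvec" (rotation vector, rad) and "tvec" (3), from world to camera coordinates, as OpenCV has them. Camera axes: x right, y down, z forward; pixel columns grow to the right and rows downward; lengths in m; the calibration is good to about 2 mm. A picture is of the moment at which its call begins: read the wrist's pose just before it. get_calibration takes no time and is no camera call; for the wrist camera it gives the pose at the moment of the call.
A pose or a line that the arm cannot do raises robot.IKError and nothing moves.
- robot.job_done(): hands the job in, once; it reports no verdict.
The state is a dict: "time": time; "q": joint angles; "qvel": joint speeds; "joint_torque": joint torques, N m; "tool_pos": TCP position; "tcp_rot": TCP orientation; "ft_force": force on the tool from outside, world axes, zero at the start; "torque": the same for the moment, N m; "gripper_width": finger opening in m.
Only numpy, scipy, OpenCV 4.12 (cv2) and the standard library are available. Lean on these libraries where they do the work, as an engineer would, in place of code of your own. Each camera call takes 0.05 s, during which the arm holds its last target.

TASK

On the ball-track apparatus, push down the raised red pad with a fingertip so that the white seesaw gate rocks over to its other side and stays there. Then push the green shutter tab sideways, all the way to its stop, so that the three steel balls roll by themselves down the other chute into the tray on that side, and wait until all three are in. Do not touch or carry the balls, and leave the brass weight, the bottle and the screwdriver where they are.

Things in the scene. Friction and masses are not known exactly. Their poses are not given: they have to be found in the camera images.
- rig: The fixed ball-track apparatus, 520 mm wide (y), on a dark steel base. Origin on the table, directly below the seesaw's pivot; x points away from the robot along the feed lane, y to the left along the seesaw, z up. Chutes at y = +-85 to +-160 mm lead down to a tray on each side.
- lane_end (a point): Middle of the lower end of the aluminium feed lane, on its floor, 157 mm above the table, 24 mm beyond the pivot; axes as the rig's. The lane is 28 mm wide inside, its walls 16 mm high; it rises away from the robot at 10 degrees to 191 mm at x = 215 mm of the rig, with a rod 233 mm high behind it at x = 240. Balls drop from here on the seesaw's middle.
- seesaw (a joint): Tilt of the white seesaw trough, 180 mm long and 50 mm wide inside along the rig's y, pivot 130 mm above the table. Positive: left (+y) end up, balls run to the right (yellow) tray; negative: the reverse. Starts at about +0.22 or -0.22 rad, its stops. A brass weight on it, up to 62 mm above the pivot, makes it fall to the side it leans to and stay. About 1 N on the raised pad rocks it.
- pad_left (a point): Centre of the upper face of the left red press pad (46 mm in x by 36 mm in y, 6 mm thick) on the robot's side of the seesaw, 72 mm left of the pivot, 54 mm nearer to the robot, 18 mm above the pivot when level; moves about 32 mm vertically between the two rest positions.
- pad_right (a point): The same on the right red press pad, 72 mm right of the pivot.
- shutter (a joint): Slide of the shutter that holds the balls back in the feed lane: 0 shut (start), 0.045 m fully open at its stop. It opens towards the rig's left (+y), needs about 1 to 2 N and stays where it is left. Balls pass from about 0.026 m.
- shutter_tab (a point): Centre of the green shutter tab, a block 18 mm (x) by 26 mm (y) by 40 mm (z) standing over the lane, its underside 26 mm above the lane floor and its top 66 mm above it; axes parallel to the rig's. Push its right (-y) face to the left (+y). Nothing stands beside it at that height. Balls reach only 22 mm above the lane floor.
- tray_left (a point): Centre of the inner floor of the blue catch tray at the left end, inside 98 mm (x) by 88 mm (y), floor 14 mm above the table, side walls up to 68 mm, outer wall 83 mm.
- tray_right (a point): Centre of the inner floor of the yellow catch tray at the right end, otherwise the same.
- weight: Loose brass laboratory weight with a knob, 40 mm across, 50 mm high, origin under its centre; leave alone.
- bottle: Small loose amber bottle with yellow cap, 40 mm across, 85 mm high, origin under its centre; leave alone.
- driver: Loose screwdriver, black handle, 150 mm long, lying on the table along its own x, on the robot's side of the apparatus; leave alone.
- ball1_center (a point): Centre of steel ball 1, 22 mm in diameter, about 43 g; the three wait in the feed lane behind the shutter.
- ball1: Steel ball 1 itself; its frame turns as it rolls, so use the centre point instead.
- ball2_center (a point): Centre of steel ball 2, 22 mm in diameter, about 43 g; the three wait in the feed lane behind the shutter.
- ball2: Steel ball 2 itself; its frame turns as it rolls, so use the centre point instead.
- ball3_center (a point): Centre of steel ball 3, 22 mm in diameter, about 43 g; the three wait in the feed lane behind the shutter.
- ball3: Steel ball 3 itself; its frame turns as it rolls, so use the centre point instead.

How it is judged (in metres and radians):
On the way, in this order (a step that is already met when the one before it is completed fails the run):
1. the seesaw gate is rocked over to its other side while the shutter still holds all three balls back (distance of pad_left from where it was at the start of the episode above 0.02 m and (value of joint seesaw below -0.17 rad or value of joint seesaw above 0.17 rad) and x of each of ball1_center, ball2_center, ball3_center in the frame of rig above 0.095 m and value of joint shutter below 0.01 m), for 0.2 s.
2. the shutter is pushed open (value of joint shutter above 0.035 m), for 0.1 s.
At the end, for the whole second after the job is handed in: The seesaw gate rests on its other side (more than 0.17 rad over), the shutter is at least 35 mm open, and all three balls lie in the tray that the gate now feeds (the one that it did not feed at the start) (distance of pad_left from where it was at the start of the episode above 0.02 m and value of joint shutter above 0.035 m and ((y of ball1_center in the frame of tray_left between -0.055 and 0.055 m and x of ball1_center in the frame of tray_left between -0.055 and 0.055 m and z of ball1_center in the frame of tray_left between 0 and 0.055 m and y of ball2_center in the frame of tray_left between -0.055 and 0.055 m and x of ball2_center in the frame of tray_left between -0.055 and 0.055 m and z of ball2_center in the frame of tray_left between 0 and 0.055 m and y of ball3_center in the frame of tray_left between -0.055 and 0.055 m and x of ball3_center in the frame of tray_left between -0.055 and 0.055 m and z of ball3_center in the frame of tray_left between 0 and 0.055 m and value of joint seesaw below -0.17 rad) or (y of ball1_center in the frame of tray_right between -0.055 and 0.055 m and x of ball1_center in the frame of tray_right between -0.055 and 0.055 m and z of ball1_center in the frame of tray_right between 0 and 0.055 m and y of ball2_center in the frame of tray_right between -0.055 and 0.055 m and x of ball2_center in the frame of tray_right between -0.055 and 0.055 m and z of ball2_center in the frame of tray_right between 0 and 0.055 m and y of ball3_center in the frame of tray_right between -0.055 and 0.055 m and x of ball3_center in the frame of tray_right between -0.055 and 0.055 m and z of ball3_center in the frame of tray_right between 0 and 0.055 m and value of joint seesaw above 0.17 rad))); the robot touches nothing.
It fails at once if a robot part touches a ball (contact force between any of the arm, the fingers and ball1 above 0.3 N or contact force between any of the arm, the fingers and ball2 above 0.3 N or contact force between any of the arm, the fingers and ball3 above 0.3 N).
It fails at once if a ball is lifted above the track (height (world z) of any of ball1_center, ball2_center, ball3_center above 0.23 m).
It fails at once if the brass weight, the bottle or the screwdriver is displaced by more than 20 mm (distance of any of weight, bottle, driver from where it was at the start of the episode above 0.02 m).
It also fails if it takes over 42 s, if anything falls off the work surface, if the arm or the gripper's body presses on something with over 40 N, if the wrist force passes 120 N, or if a joint passes its speed limit or range.

## Working session

There is one attempt and no reset: what is moved stays moved. The work goes in short steps, each a Python script; the robot and the scene stay as the last script left them, time stands still between calls to the robot, and variables do not carry over. Pictures are saved under pics/ and viewed, and the job is handed in when it is done.

```bash
mkdir -p pics
python3 - <<'E'
from plant import robot
import cv2
for n in ("scene","top","wrist"):
    c=robot.get_calibration(n); print(n,c)
    cv2.imwrite(f"pics/{n}0.png",robot.grab_frame(n))
s=robot.observe();print(s["time"],s["tcp_rot"],s["tool_pos"],s["gripper_width"],robot.tip_reach)
E
```

```text
scene {'vertical_fov': 44.5867893121923, 'cx': 328.91044694157983, 'cy': 207.44588224185048, 'rvec': array([ 2.11168869,  1.44328632, -0.46076501]), 'tvec': array([-0.23673688, -0.33612123,  1.29464904])}
top {'vertical_fov': 44.80571780405549, 'cx': 317.09575416159896, 'cy': 200.09638211137883, 'rvec': array([ 2.15360587, -2.1519599 ,  0.08884253]), 'tvec': array([0.0534642 , 0.59556375, 1.09188431])}
wrist {'vertical_fov': 68.91878210172287, 'cx': 320.3547712162584, 'cy': 197.06215397770958, 'rvec': array([-2.46683057, -1.52482751, -0.20797261]), 'tvec': array([-0.59885532, -0.0354941 ,  0.37948422])}
0.15 [-1.79944132e+02 -1.07510729e-02  1.53482672e+02] [0.2677621  0.5367502  0.30331039] 0.08531251461823032 0.0726
```

View pics/scene0.png

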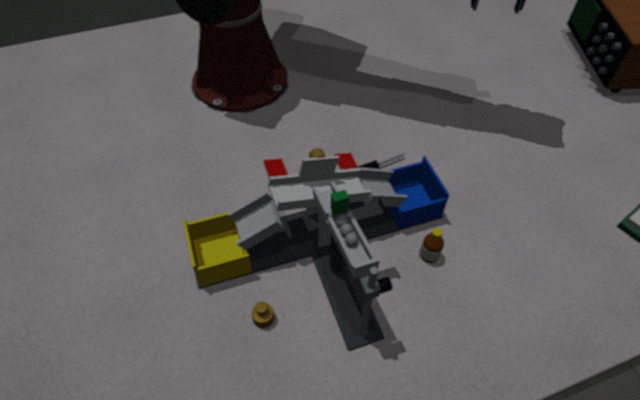

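View pics/top0.png

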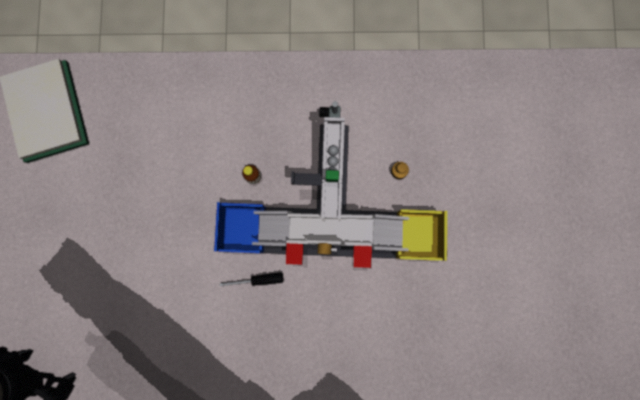

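View pics/wrist0.png

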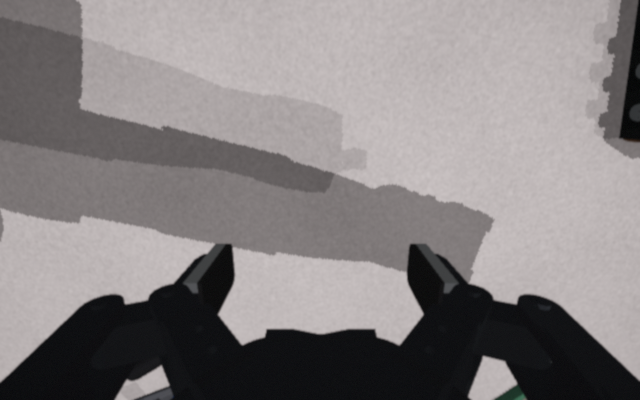

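The scene view shows the yellow (right) tray at left, blue (left) at right, red pads at about (276,167) and (346,160), and the green tab at (340,203). In the top view the pads are at (294,254) and (362,257), and the tab is at (331,175). Next I'll triangulate these points.

```bash
cat > h.py <<'E'
import cv2, numpy as np
def cam(c):
    f=200/np.tan(np.radians(c["vertical_fov"])/2)
    K=np.array([[f,0,c["cx"]],[0,f,c["cy"]],[0,0,1]])
    R=cv2.Rodrigues(c["rvec"])[0]
    return K,R,np.array(c["tvec"]).reshape(3,1)
def P(c):
    K,R,t=cam(c); return K@np.hstack([R,t])
def plane(c,uv,z):
    K,R,t=cam(c); o=(-R.T@t).ravel(); d=R.T@np.linalg.inv(K)@[uv[0],uv[1],1]
    return o+d*(z-o[2])/d[2]
def proj(c,X):
    p=P(c)@np.append(X,1); return p[:2]/p[2]
def tri(c1,u1,c2,u2):
    X=cv2.triangulatePoints(P(c1),P(c2),np.array(u1,float).reshape(2,1),np.array(u2,float).reshape(2,1))
    X=(X[:3]/X[3]).ravel()
    return X,np.linalg.norm(proj(c1,X)-u1),np.linalg.norm(proj(c2,X)-u2)
def blobs(im,col,amin=30):
    hsv=cv2.cvtColor(im,cv2.COLOR_BGR2HSV)
    r={"red":[((0,190,90),(6,255,255)),((174,190,90),(180,255,255))],"green":[((45,120,40),(80,255,255))],
       "blue":[((105,150,60),(130,255,255))],"yellow":[((24,170,90),(34,255,255))]}[col]
    m=sum(cv2.inRange(hsv,*x) for x in r)
    n,l,st,ce=cv2.connectedComponentsWithStats(m)
    return [(st[i].tolist(),ce[i].round(1).tolist(),cv2.minAreaRect(np.argwhere(l==i)[:,::-1].astype(np.float32))) for i in range(1,n) if st[i][4]>amin]
E
python3 - <<'E'
from h import *
from plant import robot
for n in ("scene","top"):
    im=cv2.imread(f"pics/{n}0.png")
    for c in ("red","green","blue","yellow"): print(n,c,[(a,b) for a,b,_ in blobs(im,c)])
    x0,y0,x1,y1=((180,140,460,350) if n=="scene" else (210,100,450,270))
    cv2.imwrite(f"pics/{n}0z.png",cv2.resize(im[y0:y1,x0:x1],None,fx=2.8 if n=="scene" else 3.3,fy=2.8 if n=="scene" else 3.3,interpolation=cv2.INTER_CUBIC))
E
```

```text
scene red [([339, 154, 17, 14, 187], [346.2, 160.9]), ([265, 160, 21, 16, 249], [274.9, 167.1])]
scene green [([332, 191, 17, 11, 135], [339.2, 195.9]), ([622, 214, 18, 22, 69], [629.5, 226.2])]
scene blue [([424, 157, 24, 39, 114], [435.5, 176.2]), ([394, 162, 29, 10, 65], [408.0, 166.4]), ([393, 180, 53, 34, 805], [414.7, 196.3])]
scene yellow [([183, 214, 44, 53, 182], [195.5, 234.3]), ([433, 228, 9, 8, 55], [436.7, 231.7]), ([198, 234, 51, 36, 1044], [220.4, 250.8])]
top red [([286, 244, 17, 20, 287], [294.1, 253.3]), ([354, 247, 18, 20, 317], [362.1, 255.9])]
top green [([63, 62, 23, 85, 232], [74.9, 105.9]), ([52, 146, 20, 7, 38], [61.0, 149.2]), ([27, 152, 24, 9, 44], [38.5, 156.1]), ([326, 170, 12, 11, 119], [331.6, 175.2])]
top blue [([215, 203, 49, 50, 1824], [238.7, 227.4])]
top yellow [([244, 166, 9, 9, 61], [247.7, 170.3]), ([399, 211, 43, 42, 1045], [419.8, 230.5]), ([444, 212, 2, 47, 69], [444.3, 231.0]), ([398, 252, 45, 7, 109], [418.0, 256.1])]
```

View pics/scene0z.png

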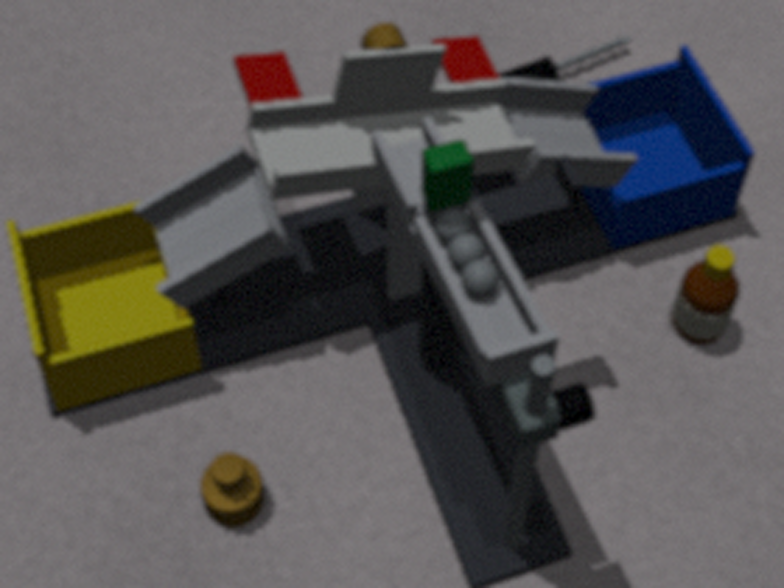

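View pics/top0z.png

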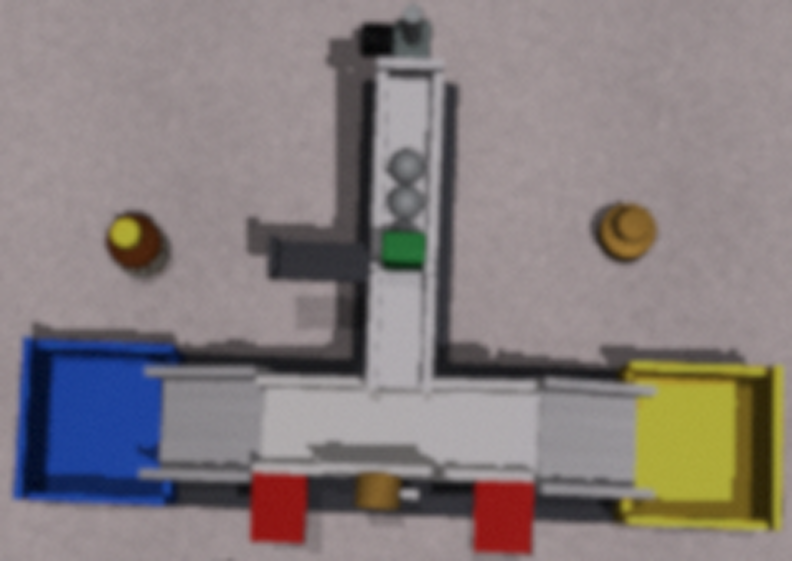

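The right pad looks raised: it appears larger in the top view, and the weight leans left. I'll triangulate the pad corners, the tab top and the trays to confirm.

Run:
```python
from h import *
from plant import robot
s=robot.get_calibration("scene");t=robot.get_calibration("top")
S=lambda x,y:np.array([x/2.8+180-.3,y/2.8+140-.3]); T=lambda x,y:np.array([x/3.3+210-.3,y/3.3+100-.3])
for n,a,b in [("padR outer",S(235,57),T(532,553)),("padR inner",S(287,52),T(474,548)),
 ("padL inner",S(432,41),T(306,543)),("padL outer",S(480,37),T(250,540)),
 ("tab top near-L? farL",S(470,162),T(384,232)),("tab farR",S(426,170),T(425,234)),("tab nearR",S(424,152),T(425,262)),("tab nearL",S(465,143),T(383,262)),
 ("yel far outer",S(50,358),T(780,368)),("yel near outer",S(12,226),T(774,528)),
 ("blu far outer",S(748,155),T(25,340)),("blu near outer",S(685,50),T(17,497)),
 ("lane end far L", S(555,345), T(376,64)),("lane end far R", S(488,362), T(442,66)),("rod top",S(543,360),T(412,12))]:
    X,e1,e2=tri(s,a,t,b); print(n,X.round(4),round(e1,2),round(e2,2))
yl=plane(t,T(17,497),.083);print(yl)
```

```text
padR outer [ 0.4456 -0.0568  0.1661] 0.63 0.59
padR inner [ 0.4484 -0.022   0.1605] 0.59 0.55
padL inner [0.4506 0.0825 0.1342] 0.56 0.53
padL outer [0.4523 0.1187 0.1264] 0.62 0.59
tab top near-L? farL [0.6312 0.0311 0.2349] 0.29 0.24
tab farR [0.6293 0.0064 0.2366] 0.97 0.8
tab nearR [0.6142 0.0087 0.2339] 0.58 0.49
tab nearL [0.6147 0.0333 0.2317] 0.78 0.66
yel far outer [ 0.5671 -0.2281  0.0748] 2.56 2.08
yel near outer [ 0.4596 -0.2253  0.0766] 0.01 0.01
blu far outer [0.5845 0.2754 0.0773] 0.45 0.41
blu near outer [0.4793 0.2792 0.0792] 0.33 0.32
lane end far L [0.7398 0.0362 0.2033] 0.33 0.25
lane end far R [ 0.7378 -0.0031  0.2064] 0.16 0.12
rod top [0.7619 0.015  0.2363] 0.04 0.03
[0.47895284 0.27767393 0.083     ]
```

The right pad is raised (about 0.163 against 0.130 for the left), which matches the given geometry. The rig origin is at about (0.5225, 0.025) with a yaw of about -2.1°. The tab centre is at (0.622, 0.020), with its top at about 0.235. First action: press the right pad.

Run:
```python
from h import *
from plant import robot
from scipy.spatial.transform import Rotation as Ro
robot.set_gripper(0.0)
p=robot.observe()["tool_pos"]
tip=np.array([.458,-.046,.0]); 
best=None
for yaw in (88,-92):
  for tilt in (15,):
    # tool z leaning forward (+x): pre-multiply by rotation about y
    R=Ro.from_euler('y',-tilt,degrees=True)*Ro.from_euler('xyz',[180,0,yaw],degrees=True)
    e=R.as_euler('xyz',degrees=True); z=R.as_matrix()[:,2]
    pos=lambda h:(tip+[0,0,h]-z*robot.tip_reach)
    q=robot.ik(pos(.215),e); q2=robot.ik(pos(.135),e); print(yaw,z.round(2),e.round(1),q,q2)
    if q is not None and (best is None or abs(q[5]-77.5)<abs(best[0][5]-77.5)): best=(q,e,pos)
q,e,pos=best
robot.line_to([p[0],p[1],.36],vel=.2)
robot.move_pose(pos(.27),e)
robot.line_to(pos(.19),vel=.12)
cv2.imwrite("pics/scene1.png",robot.grab_frame("scene")[100:300,150:470].repeat(2,0).repeat(2,1))
cv2.imwrite("pics/top1.png",robot.grab_frame("top")[90:290,190:510].repeat(2,0).repeat(2,1))
o=robot.observe();print(o["time"],o["tool_pos"],o["gripper_width"],o["ft_force"])
```

```text
88 [ 0.26  0.   -0.97] [165.   -0.5  88.1] [-26.72842579 -40.23720678 -35.66648553  81.11192053   6.68478613
  66.06121728] [-26.72842579 -41.82055217 -44.95412315  73.4076283    6.68478613
  66.06121728]
-92 [ 0.26  0.   -0.97] [-165.     0.5  -91.9] [ -26.72842579  -40.23720678  -35.66648553   81.11192053    6.68478613
 -113.93878272] [ -26.72842579  -41.82055217  -44.95412315   73.4076283     6.68478613
 -113.93878272]
4.4583 [ 0.43956604 -0.04614435  0.26123584] 0.0002744788798659529 [0.25400316 0.33581283 0.06632283]
```

View pics/scene1.png

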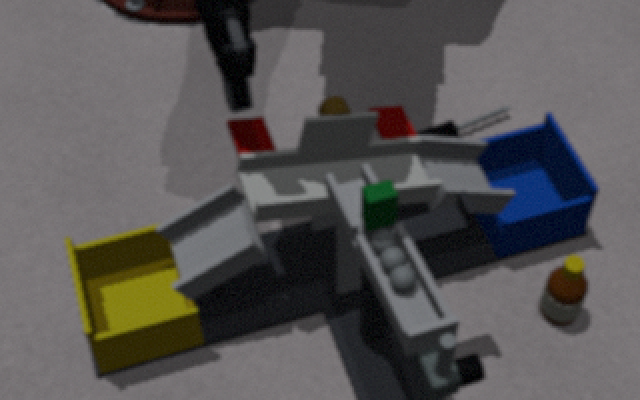

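View pics/top1.png

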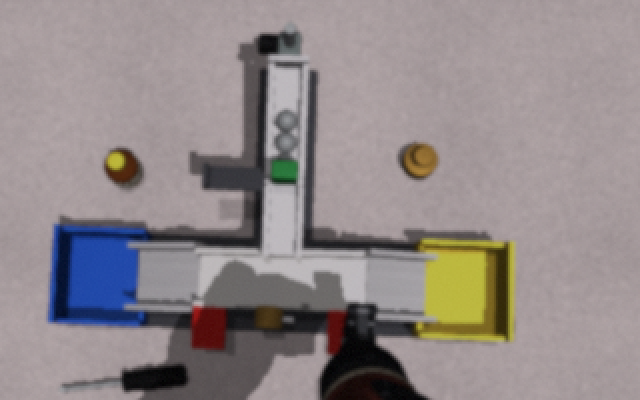

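Run:
```python
from h import *
from plant import robot
t=robot.get_calibration("top");s=robot.get_calibration("scene")
o=robot.observe(); tip=np.array([.458,-.046,.19])
print(proj(t,tip)*2-[380,180],proj(s,tip)*2-[300,200], o["tcp_rot"])
for d in ([.458,-.046,.163],): print(proj(t,d)*2-[380,180],proj(s,d)*2-[300,200])
```

```text
[351.50113592 342.12448874] [239.27720255 108.46722779] [164.92999519  -0.48278098  88.07223975]
[349.54053012 341.69311714] [241.54878431 128.64757258]
```

Run:
```python
from h import *
from plant import robot
s=robot.get_calibration("scene")
for uv in ((305,122),(378,115),(240,165)):
    u=((uv[0]+300)/2,(uv[1]+200)/2)
    a=plane(s,u,0);b=plane(s,u,.3)
    for x in(.485,.495):
        k=(x-a[0])/(b[0]-a[0]);print(uv,(a+k*(b-a)).round(3))
```

```text
(305, 122) [0.485 0.007 0.179]
(305, 122) [0.495 0.004 0.191]
(378, 115) [0.485 0.079 0.161]
(378, 115) [0.495 0.075 0.173]
(240, 165) [ 0.485 -0.057  0.146]
(240, 165) [ 0.495 -0.06   0.158]
```

Run:
```python
from h import *
from plant import robot
o=robot.observe();p=np.array(o["tool_pos"])
print(robot.line_to(p-[0,0,.054],vel=.05,guard=12)); o=robot.observe(); print(o["tool_pos"]-p,o["ft_force"])
robot.pause(.3)
robot.line_to(p,vel=.12); robot.line_to(p+[0,0,.075],vel=.2)
cv2.imwrite("pics/scene2.png",robot.grab_frame("scene")[100:300,150:470].repeat(2,0).repeat(2,1))
print(robot.observe()["time"])
im=robot.grab_frame("scene"); print([(a,b) for a,b,_ in blobs(im,"red")])
```

```text
False
[ 1.44779065e-04 -7.13716017e-05 -5.36188618e-02] [-0.17903716 -0.64429332  1.38170605]
7.1417
[([263, 170, 17, 20, 224], [271.8, 179.0])]
```

View pics/scene2.png

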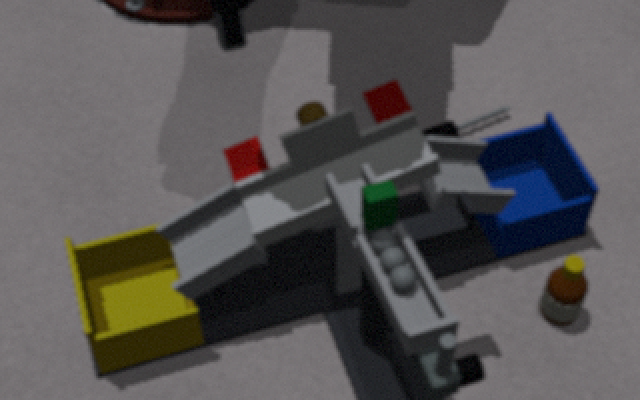

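The gate has rocked over: the left pad is up at (387,101), the right pad is down at (246,158), and the balls are still held. Next, the shutter.

Run:
```python
from h import *
from plant import robot
e=[180,0,88]; r=robot.tip_reach
u=np.array([.0366,.9993,0]); st=np.array([.6225,-.018,.210+r])
robot.move_pose(st+[0,0,.065],e)
robot.line_to(st,vel=.1,guard=6)
o=robot.observe();print(o["time"],o["tool_pos"],o["ft_force"])
cv2.imwrite("pics/scene3.png",robot.grab_frame("scene")[100:300,150:470].repeat(2,0).repeat(2,1))
```

```text
9.1083 [ 0.62262743 -0.01809152  0.28349354] [-0.28651838 -0.04610864 -0.2238792 ]
```

View pics/scene3.png

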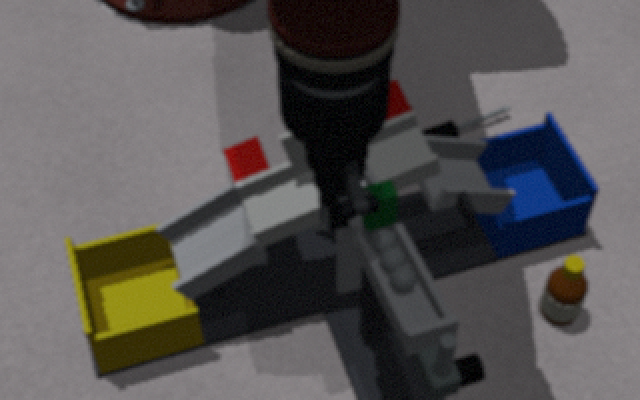

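The finger stands just to the right of the green tab at (383,205) and overlaps it in height. I'll push it left.

Run:
```python
from h import *
from plant import robot
u=np.array([.0366,.9993,0]); p=np.array(robot.observe()["tool_pos"])
print(robot.line_to(p+u*.068,vel=.06,guard=10)); o=robot.observe(); print(o["time"],(o["tool_pos"]-p)@u,o["ft_force"])
q=np.array(o["tool_pos"])
robot.line_to(q-u*.015,vel=.1); robot.line_to(q-u*.015+[0,0,.08],vel=.2)
robot.pause(1)
cv2.imwrite("pics/scene4.png",robot.grab_frame("scene")[100:300,150:470].repeat(2,0).repeat(2,1))
cv2.imwrite("pics/top4.png",robot.grab_frame("top")[90:290,190:510].repeat(2,0).repeat(2,1))
print(robot.observe()["time"])
```

```text
True
10.075 0.05906991959022322 [-0.07683085 -4.61454429  3.47085071]
12.025
```

View pics/scene4.png

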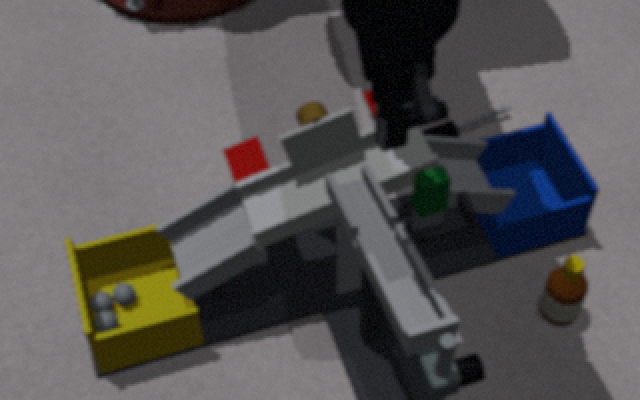

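View pics/top4.png

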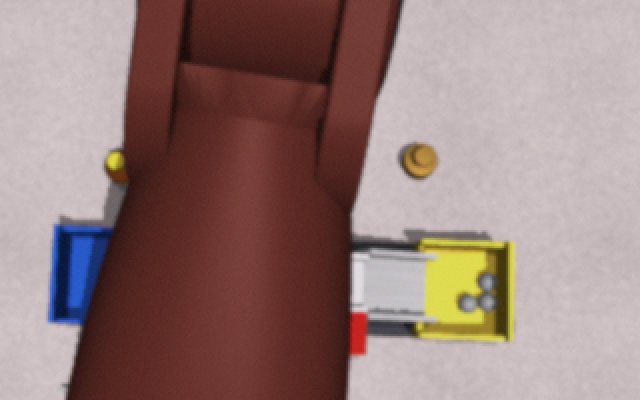

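All three balls are in the yellow tray, at scene (102,300), (124,294) and (106,319), and the tab is now at (432,190). I'll clear the arm and check the shutter opening.

Run:
```python
from h import *
from plant import robot
p=np.array(robot.observe()["tool_pos"])
robot.move_pose([.35,.42,.40],[180,0,130])
robot.pause(.5)
s=robot.get_calibration("scene");t=robot.get_calibration("top")
a=robot.grab_frame("scene");b=robot.grab_frame("top")
print([x[:2] for x in blobs(a,"red")],[x[:2] for x in blobs(b,"red")])
print([x[:2] for x in blobs(b,"green") if 300<x[1][0]<345 or 250<x[1][0]<345])
for x in blobs(b,"green"):
    if 250<x[1][0]<345: print(plane(t,x[1],.235),"before",plane(t,(331.6,175.2),.235))
cv2.imwrite("pics/top5.png",b[90:290,190:510].repeat(2,0).repeat(2,1))
print(robot.observe()["time"])
```

```text
[([333, 141, 21, 19, 248], [343.0, 150.3]), ([263, 170, 20, 20, 249], [272.6, 179.1])] [([288, 244, 18, 20, 310], [296.1, 253.3]), ([357, 247, 16, 19, 294], [364.2, 255.9])]
[([302, 170, 14, 10, 133], [308.5, 174.6])]
[0.6224987  0.06508701 0.235     ] before [0.62124676 0.02093413 0.235     ]
14.3833
```

View pics/top5.png

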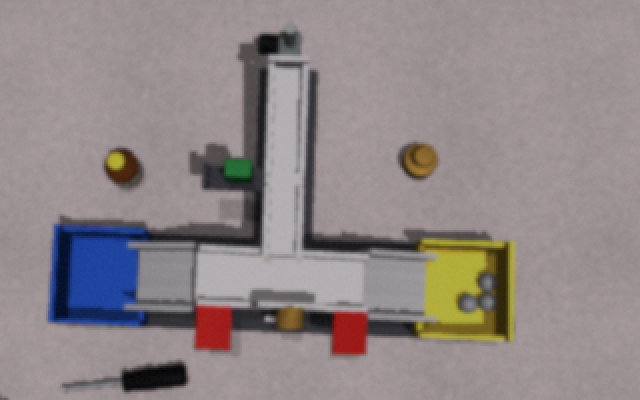

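The top view shows the three balls at (486,282), (468,302) and (487,301) in the yellow tray. The tab has moved about 44 mm, and the gate is over with its left pad raised. The bottle, weight and screwdriver are where they were.

```bash
python3 -c "
from plant import robot
robot.job_done()"
```

```text
the job is handed in; nothing more can be done
```

The job is done and handed in; the last clock reading before that was 14.4 s. I pressed the raised right pad with the closed fingertips, and the gate rocked over and stayed. I then pushed the green tab left to its stop, and all three balls rolled by themselves into the yellow (right) tray.

- **Gate:** in the last pictures the left pad is up and the right pad is down. I judged this from the pad positions and did not measure the tilt angle.
- **Shutter:** the tab moved about 44 mm, against 45 mm at the stop and 35 mm required. The push ended when the 10 N guard tripped at the stop.
- **Balls:** all three lie in the yellow tray in both the scene and top views.
- **Loose objects:** the weight, bottle and screwdriver look unmoved in the top view.
- **Arm:** it was clear of everything at hand-in.

No check failed. The initial two-view measurements agreed to about 1 pixel, except one corner of the yellow tray, which was off by about 2.5 pixels. I used that corner only for a rough check of the rig's position.

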